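# Bridge the drip tray and set the dish on it

## Task

Take the loose metal rod off its sloping rest and lay it across the drip tray, in the empty pair of notches beside the rod that is already there, sticking out about equally at both ends. Then, keeping it upright, set the small round dish flat on the two rods near the middle of the tray, so that it can drain. Leave the other things on the worktop where they are.

Things in the scene. Friction and masses are not known exactly. Their poses are not given: they have to be found in the camera images.
- tray: Open steel drip tray, fixed, 140 (x) x 120 (y) x 48 mm high, walls 3 to 4 mm, floor 3 mm; origin at the centre of its underside, z up. The end walls, at x = -68 and +68 mm, each have a notch at y = -22 and one at y = +22 mm. In the pair at y = +22 a metal rod, 12 mm thick, 180 mm long, is already clipped, along x, its top 51 mm above the underside; the pair at y = -22 is empty.
- rod_place (a point): Where the centre of the loose rod is when it is seated in the tray's empty pair of notches: at x 0, y -22, z 45 mm of the tray; axes as the tray's, the rod lies along x. The V notches are 28 mm wide at the top (z 48 mm) and 10 mm deep, their sides rising at 35 degrees. Seated, the rod's top is level with the other rod's.
- stand: Steel sloping rest, fixed: base plate 160 (x) x 75 (y) x 8 mm, origin at the centre of its underside, z up. Two V cradles on posts hold the loose rod from below in the plane y = 0, rising 35 degrees towards +x. Measured along the rod from its middle they cover -94 to -50 mm (with a stop plate at the lower end) and +50 to +64 mm; between them the rod is free. It lifts straight out.
- rod_mid (a point): Loose plain metal rod, round, 12 mm thick and 180 mm long, about 55 g; the point is its centre and its x axis runs along the rod. At the start it lies in the stand with its centre 85 mm over the worktop, its x axis pointing to the upper end, 35 degrees above level.
- dish_mid (a point): Small round lidded Petri dish (lid fixed), clear with a pale filling, 60 mm across and 16 mm high, about 18 g, lying flat on the worktop; the point is its centre, 8 mm above its underside, z up.
- small_beaker: Bystander: small glass beaker, 48 mm wide, 60 mm high; origin at the centre of its underside.
- carton: Bystander: oblong white carton 55 x 115 x 55 mm; origin at the centre of its underside.
- tape_roll: Bystander: roll of tape lying flat, 80 mm across, 19 mm high; origin at the centre of its underside.
- marker: Bystander: felt marker lying flat, 13 mm thick, 138 mm long along its y; origin at the centre of its underside.
There are look-alikes about, which are no part of the job. Of the things that look like the part that bears dish_mid, take the one that is nearest to the robot's base at the start.

How it is judged:
On the way:
1. the loose rod rests across the tray in the empty pair of notches, let go (x of rod_mid in the frame of tray between -0.018 and 0.018 m and y of rod_mid in the frame of tray between -0.028 and -0.016 m and z of rod_mid in the frame of tray between 0.041 and 0.049 m and angle between the x axis of rod_mid and the x axis of tray, either way round below 0.07 rad and contact force between the fingers and rod below 0.05 N and linear speed of rod below 0.02 m/s), for 0.2 s.
At the end, for the whole second after the job is handed in: The rod lies in the empty notches at both ends, within 4 degrees of the other rod, its middle within 18 mm of the tray's middle. The dish lies flat (4.5 degrees) on both rods, its centre within 13 mm of midway between them and 35 mm of the middle along them. Both let go, at rest (all of step 1 and x of dish_mid in the frame of tray between -0.035 and 0.035 m and y of dish_mid in the frame of tray between -0.013 and 0.013 m and z of dish_mid in the frame of tray between 0.055 and 0.064 m and angle between dish_mid's own z axis and vertical below 0.08 rad and contact force between the fingers and dish below 0.05 N and linear speed of dish below 0.02 m/s); the robot touches nothing.
It fails at once if the dish is tipped by more than 30 degrees (angle between dish_mid's own z axis and vertical above 0.53 rad).
It fails at once if a bystander (beaker, carton, tape roll, marker) is moved by more than 30 mm (distance of any of small_beaker, carton, tape_roll, marker from where it was at the start of the episode above 0.03 m).
It also fails if it takes over 54 s, if anything falls off the work surface, if the arm or the gripper's body presses on something with over 40 N, if the wrist force passes 120 N, or if a joint passes its speed limit or range.

## Robot

A 6-joint arm with a two-finger parallel gripper is mounted at the origin on a cart in front of the work surface, level with it; the furniture and walls round the work are solid. World frame = base frame: x ahead of the robot, y to its left, z up, the work surface at z = 0. Lengths are in m, angles in rad, forces in N, time in s.
With the tool pointing down it reaches from about 0.225 to 0.725 m from the base axis. Payload 3.1 kg.
Tool frame: the origin (TCP) lies midway between the tips of the shut fingers; the grasp point (between the pads) lies 19 mm behind it; z points along the fingers, y is the line along which they close (so a half turn about z gives the same grasp; the last joint's range is limited). The gripper opens to 85 mm and grips with 20 to 120 N. Pads are 22 mm wide; open, the fingers measure 114 mm over their backs; the gripper's body (76 mm by 85 mm) begins 54 mm behind the grasp point. The pads swing forward as they close: fully open they stand 13 mm farther back than shut.
Start: joints at [-1.337, 0.048, 0.099, 1.622, 0, 1.443], TCP at [0.186, -0.491, 0.231] pointing down, gripper open.
Joint ranges: [-2.91, 2.91], [-0.99, 1.94], [-1.21, 1.42], [-2.12, 2.29], [-1.49, 1.47], [-3.14, 3.14]. Speed limits (rad/s): [2.79, 2.79, 3.14, 3.14, 3.14, 3.14].

## Interface

Orientations are given as a rotation vector (axis times angle).
In Python, from station import ctrl gives the robot as it stands.
- The arm moves only by the tool drive_tool, never from a script. Its argument "steps" is text: rows parted by semicolons, each of 5 numbers parted by spaces: the shift along the tool's x, y, z in m, then the turn about the tool's z in rad, then the gripper's target within -1 to 1 (shut at 1, half-way at 0, fully open at -1). A call has 1 to 12 rows; each row shifts and turns the commanded pose from where the row before left it, along the tool's axes as they then stand; what a row does not reach is not made up. A row lasts 1/10 s, in which the tool goes at most 50 mm and 8.59 degrees, less where a joint would pass 70% of its speed; a pose out of reach is approached as far as the arm can. A call is refused whole if a number of a shift passes 0.05 or a number of a turn 0.15, either way. A call with a gripper value outside its range is refused whole. The fingers move at their own pace and stop on an object; "force" is the grip in N (left out, the last holds). Time passes only in rows, so rows that do not move let the fingers close. It gives the time, the measured TCP pose, the force, the opening and the grip force at its end, in the units of the state.
- ctrl.get_obs(): the state, without advancing time (a new reading comes with each control period).
- ctrl.camera(name): name is "side" or "top"; returns a dict with "color" (384x512x3 uint8, blue, green, red), "fx", "fy", "cx", "cy" (pixels), "D" ([k1, k2, p1, p2, k3] as OpenCV has them; the pictures are not rectified), "R" (3x3) and "t" (3): a world point X has camera coordinates R X + t. Camera axes: x right, y down, z forward; pixel columns grow to the right and rows downward; lengths in m; the calibration is good to about 2 mm. A picture is of the moment at which its call begins. There is no depth.
- ctrl.job_done(): hands the job in; it is judged then, once.
The state is a dict: "clock": time; "q": joint angles; "joint_vel": joint speeds; "tau": joint torques, N m; "tcp_pos": TCP position; "tool_rot": TCP orientation; "wrist_force": force on the tool from outside, world axes, zero at the start; "ft_torque": the same for the moment, N m; "finger_gap": finger opening in m; "gripper_force": force on a finger pad.
Only numpy, scipy, OpenCV 4.12 (cv2) and the standard library are available. Lean on these libraries where they do the work, as an engineer would, in place of code of your own. Each camera call takes 0.05 s, during which the arm holds its last target. There are 200 camera calls.

## Working session

There is one attempt and no reset: what is moved stays moved. The work goes in short steps, Python scripts to look and compute and a tool call to move; the robot and the scene stay as the last step left them, time stands still between calls to the robot, and variables do not carry over. Pictures are saved under pics/ and viewed, at most 10 in all, crops included, and the job is handed in when it is done.

Besides the shell and the picture viewer there is one more tool, called as a command line: name --argument value ..., lists and objects as JSON in quotes. drive_tool: Moves the arm, as the interface text tells. Its arguments: {"type":"object","properties":{"steps":{"type":"string"},"force":{"type":"number"}},"required":["steps"]}

```bash
mkdir -p pics; ls; python3 - <<'E'
from station import ctrl
import cv2,numpy as np
for n in("side","top"):
    c=ctrl.camera(n); cv2.imwrite(f"pics/{n}0.png",c["color"])
    print(n,c["fx"],c["fy"],c["cx"],c["cy"],c["D"],np.round(c["R"],4).tolist(),c["t"], "pos",-np.array(c["R"]).T@c["t"])
print(ctrl.get_obs())
E
```

```text
pics
side 410.33337167208316 410.33337167208316 251.59025840746833 197.09566088322183 [-0.10700705  0.          0.          0.          0.        ] [[0.8344, 0.5511, -0.0054], [0.4618, -0.7045, -0.5389], [-0.3008, 0.4472, -0.8423]] [-0.46267177 -0.22190029  1.47042003] pos [ 0.93080259 -0.55897312  1.11651044]
top 450.5493319136598 450.5493319136598 253.3564543648895 180.5810624346176 [0.05857701 0.         0.         0.         0.        ] [[0.0235, -0.9997, -0.0012], [-0.9842, -0.0229, -0.1758], [0.1758, 0.0053, -0.9844]] [0.00569691 0.57238615 1.2029784 ] pos [0.35175223 0.01238473 1.28488613]
{'clock': 0.1, 'q': array([-1.33680905e+00,  4.86923746e-02,  9.77110487e-02,  1.62196868e+00,
       -6.93114275e-06,  1.44296759e+00]), 'joint_vel': array([-0.00067583, -0.00209593,  0.00425427,  0.00091325, -0.00086989,
       -0.00021034]), 'tau': array([ 2.36747444e-03, -3.39849007e+01,  3.20937109e+01,  1.57953944e-02,
       -1.65310817e-04, -8.56469711e-06]), 'tcp_pos': array([ 0.18567852, -0.49047652,  0.23020424]), 'tool_rot': array([-3.08820895e+00, -5.64857387e-01,  1.90224635e-04]), 'wrist_force': array([0.38607431, 0.93930272, 0.24372656]), 'ft_torque': array([ 0.03564783,  0.01416999, -0.0891521 ]), 'gripper_force': 0.0, 'finger_gap': 0.08545675705901762}
```

View pics/side0.png

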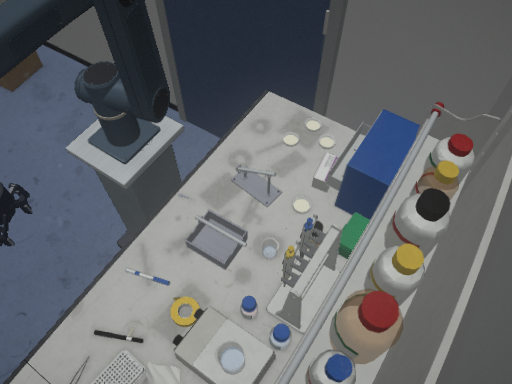

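View pics/top0.png

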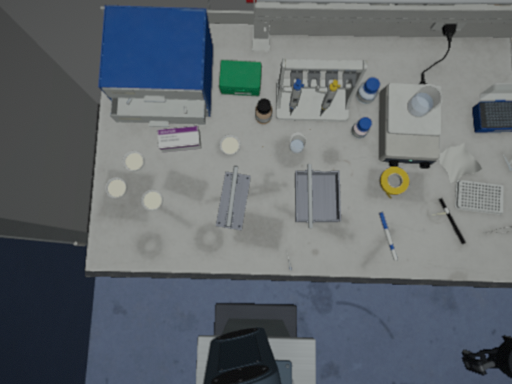

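Side: tray about (217,238), with its rod along (220,230). The stand is about (257,182), with discs at (302,206), (290,139), (313,125) and (327,142). Top: stand (234,200), tray (317,197), discs (229,146), (151,200), (117,187) and (134,161). I'll enlarge both.

```bash
cat > h.py <<'E'
import cv2,numpy as np
from station import ctrl
def ray(c,uv):
    K=np.array([[c["fx"],0,c["cx"]],[0,c["fy"],c["cy"]],[0,0,1]])
    p=cv2.undistortPoints(np.array([[uv]],float),K,np.array(c["D"]))[0,0]
    R=np.array(c["R"]);return -R.T@c["t"],R.T@[p[0],p[1],1]
def onz(c,uv,z):
    o,d=ray(c,uv);return o+d*(z-o[2])/d[2]
def tri(c1,u1,c2,u2):
    o1,d1=ray(c1,u1);o2,d2=ray(c2,u2)
    s=np.linalg.lstsq(np.c_[d1,-d2],o2-o1,rcond=None)[0]
    a=o1+s[0]*d1;b=o2+s[1]*d2
    return (a+b)/2,np.linalg.norm(a-b)
E
python3 - <<'E'
from h import *
t=ctrl.camera("top");s=ctrl.camera("side")
for uv in[(229,146),(151,200),(117,187),(134,161)]:
    p=onz(t,uv,.016);print(uv,p,np.hypot(*p[:2]))
g=lambda im,x,y,w,h,k:cv2.resize(im[y:y+h,x:x+w],None,fx=k,fy=k,interpolation=cv2.INTER_CUBIC)
cv2.imwrite("pics/topz.png",g(t["color"],205,155,150,90,5))
cv2.imwrite("pics/sidez.png",g(s["color"],175,145,160,120,5))
E
```

```text
(229, 146) [0.67847366 0.0922501  0.016     ] 0.6847164247541554
(151, 200) [0.51572407 0.30765001 0.016     ] 0.6005163156363358
(117, 187) [0.55077851 0.40592161 0.016     ] 0.684199763496281
(134, 161) [0.627435   0.36331316 0.016     ] 0.7250318152285227
```

View pics/topz.png

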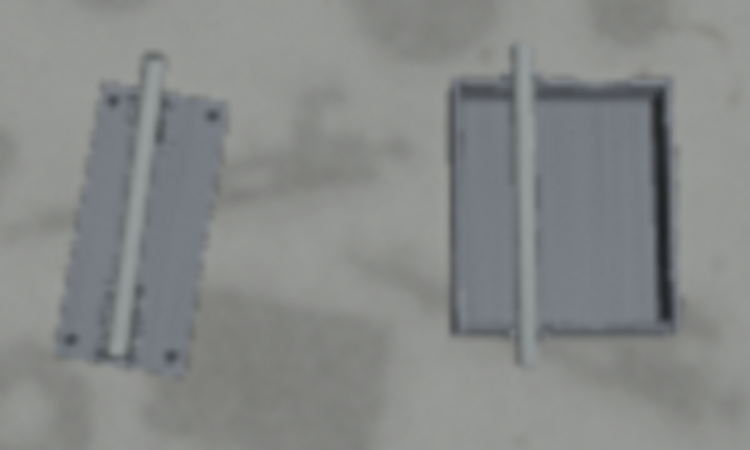

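View pics/sidez.png

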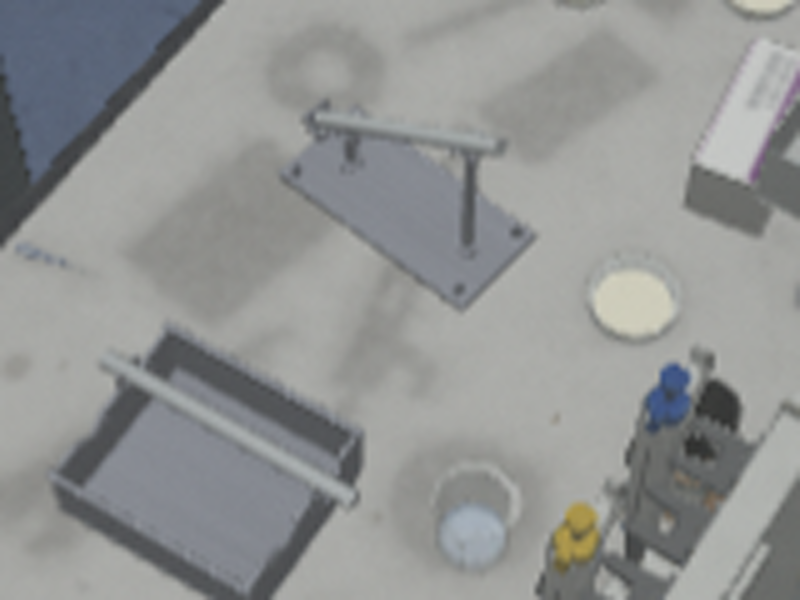

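Top crop: the loose rod runs from (118,355) to (153,55), and the tray rod from (522,45) to (528,365). The tray rim corners are (450,80), (672,80), (673,332) and (452,332). The empty notches show near (605,82) and (600,330). The side crop matches this, with the loose rod from (312,118) to (502,146).

```bash
python3 - <<'E'
from h import *
t=ctrl.camera("top");s=ctrl.camera("side")
T=lambda x,y:(205+(x+.5)/5-.5,155+(y+.5)/5-.5)
S=lambda x,y:(175+(x+.5)/5-.5,145+(y+.5)/5-.5)
np.set_printoptions(precision=4,suppress=True)
up,e1=tri(t,T(153,55),s,S(502,146));lo,e2=tri(t,T(118,355),s,S(312,118))
print("loose tri",up,e1,lo,e2,(up+lo)/2)
up=onz(t,T(153,55),.1366);lo=onz(t,T(118,355),.0334)
print("loose onz",up,lo,(up+lo)/2,np.degrees(np.arctan2(*(up-lo)[1::-1])),np.linalg.norm(up-lo))
a=onz(t,T(522,45),.045);b=onz(t,T(528,365),.045)
print("trayrod",a,b,(a+b)/2,np.degrees(np.arctan2(*(a-b)[1::-1])),np.linalg.norm(a-b))
a=onz(s,S(352,495),.045);b=onz(s,S(105,358),.045)
print("trayrod side",a,b,(a+b)/2,np.degrees(np.arctan2(*(a-b)[1::-1])),np.linalg.norm(a-b))
c=np.array([onz(t,T(*q),.048) for q in[(450,78),(672,78),(673,333),(451,333)]]);print(c,c.mean(0))
# side discs
for n,cam in(("top",t),("side",s)):
    hsv=cv2.cvtColor(cam["color"],cv2.COLOR_BGR2HSV)
    m=cv2.inRange(hsv,(20,25,140),(40,110,255))
    k,_,st,ce=cv2.connectedComponentsWithStats(m)
    for i in range(1,k):
        if st[i,4]>40: print(n,ce[i],st[i],onz(cam,ce[i],.012))
E
```

```text
loose tri [0.5946 0.0664 0.1382] 0.0010310662586151054 [0.4449 0.0839 0.0364] 0.004977123560775553 [0.5197 0.0752 0.0873]
loose onz [0.5953 0.0668 0.1366] [0.4469 0.0859 0.0334] [0.5211 0.0763 0.085 ] -7.318915345012361 0.18173314399057397
trayrod [ 0.6252 -0.1361  0.045 ] [ 0.4459 -0.1397  0.045 ] [ 0.5356 -0.1379  0.045 ] 1.1239506523021687 0.17935178032670018
trayrod side [ 0.6203 -0.1339  0.045 ] [ 0.4445 -0.1399  0.045 ] [ 0.5324 -0.1369  0.045 ] 1.9631226547923348 0.1758722499202294
[[ 0.6048 -0.0956  0.048 ]
 [ 0.6076 -0.2194  0.048 ]
 [ 0.4651 -0.2184  0.048 ]
 [ 0.4621 -0.0972  0.048 ]] [ 0.5349 -0.1577  0.048 ]
```

drive_tool --steps "0 0 0 -0.15 -1;0 0 0 -0.15 -1;0 0 0 -0.15 -1;0 0 0 -0.15 -1;0 0 0 -0.15 -1;0 0 0 -0.15 -1;0 0 0 -0.15 -1;0 0 0 -0.15 -1;0 0 0 -0.15 -1;0 0 0 -0.15 -1;0 0 0 -0.15 -1;0 0 0 -0.15 -1" --force 30

```text
clock: 1.5
tcp_pos: [0.1858, -0.491, 0.2312]
tool_rot: [-1.47, -2.777, -0.0]
wrist_force: [0.5, 0.2, 0.8]
finger_gap: 0.0851
gripper_force: 0.0
```

drive_tool --steps "0 0 0 -0.15 -1;0 0 0 -0.15 -1;0 0 0 -0.15 -1;0 0 0 -0.15 -1;0 0 0 -0.15 -1;0 0 0 -0.10 -1;0 0 0 0 -1"

```text
clock: 2.2
tcp_pos: [0.1858, -0.4909, 0.2312]
tool_rot: [-0.204, -3.135, -0.0]
wrist_force: [-0.2, -0.4, -0.8]
finger_gap: 0.0855
gripper_force: 0.0
```

```bash
cat >> h.py <<'E'
from scipy.spatial.transform import Rotation as Ro
def go(p,yaw=None):
    o=ctrl.get_obs();R=Ro.from_rotvec(o["tool_rot"]).as_matrix()
    y=np.degrees(np.arctan2(R[1,0],R[0,0]))
    d=R.T@(np.array(p)-o["tcp_pos"])
    print("t",o["clock"],"tcp",o["tcp_pos"].round(4),"yaw",y.round(2),"q6",o["q"][5].round(2),"tilt",R[2].round(3),"shift",d.round(4))
    if yaw is not None: print("turn",np.radians(-((yaw-y+180)%360-180)).round(4))
E
python3 -c "
from h import *
go([.520,.0757,.20],172.7)"
```

```text
t 2.2 tcp [ 0.1858 -0.4909  0.2312] yaw 172.55 q6 -1.21 tilt [ 0.  0. -1.] shift [-0.2579  0.6052  0.0313]
turn -0.0026
```

drive_tool --steps "-0.0117 0.0275 0 0 -1;-0.0117 0.0275 0 0 -1;-0.0117 0.0275 0 0 -1;-0.0117 0.0275 0 0 -1;-0.0117 0.0275 0 0 -1;-0.0117 0.0275 0 0 -1;-0.0117 0.0275 0 0 -1;-0.0117 0.0275 0 0 -1;-0.0117 0.0275 0 0 -1;-0.0117 0.0275 0 0 -1;-0.0117 0.0275 0 0 -1;-0.0117 0.0275 0 0 -1"

```text
clock: 3.4
tcp_pos: [0.3682, -0.1809, 0.2314]
tool_rot: [0.208, 3.134, -0.0]
wrist_force: [0.5, -0.5, 0.0]
finger_gap: 0.0852
gripper_force: 0.0
```

drive_tool --steps "-0.0117 0.0275 0 0 -1;-0.0117 0.0275 0 0 -1;-0.0117 0.0275 0 0 -1;-0.0117 0.0275 0 0 -1;-0.0117 0.0275 0 0 -1;-0.0117 0.0275 0 0 -1;-0.0117 0.0275 0 0 -1;-0.0117 0.0275 0 0 -1;-0.0117 0.0275 0 0 -1;-0.0117 0.0275 0 0 -1;0 0 0 0 -1;0 0 0 0 -1"

```text
clock: 4.6
tcp_pos: [0.5192, 0.0759, 0.231]
tool_rot: [-0.204, -3.134, 0.001]
wrist_force: [0.1, -0.2, -0.8]
finger_gap: 0.0858
gripper_force: 0.0
```

```bash
python3 -c "
from h import *
go([.520,.0757,.066],172.7)"
```

```text
t 4.6 tcp [0.5192 0.0759 0.231 ] yaw 172.56 q6 0.15 tilt [ 0.001 -0.001 -1.   ] shift [-0.001  0.     0.165]
turn -0.0025
```

drive_tool --steps "-0.001 0 0.02 0 -1;0 0 0.02 0 -1;0 0 0.02 0 -1;0 0 0.02 0 -1;0 0 0.02 0 -1;0 0 0.02 0 -1;0 0 0.02 0 -1;0 0 0.02 0 -1;0 0 0.006 0 -1;0 0 0 0 -1;0 0 0 0 -1"

```text
clock: 5.7
tcp_pos: [0.5209, 0.075, 0.0664]
tool_rot: [0.205, 3.133, -0.0]
wrist_force: [0.1, 0.5, -0.0]
finger_gap: 0.0855
gripper_force: 0.0
```

drive_tool --steps "0 0 0 0 1;0 0 0 0 1;0 0 0 0 1;0 0 0 0 1;0 0 0 0 1;0 0 0 0 1;0 0 0 0 1;0 0 0 0 1;0 0 0 0 1;0 0 0 0 1"

```text
clock: 6.7
tcp_pos: [0.5204, 0.0757, 0.0655]
tool_rot: [0.204, 3.135, 0.001]
wrist_force: [-1.0, 2.1, 2.0]
finger_gap: 0.011
gripper_force: 29.2
```

drive_tool --steps "0 0 -0.01 0 1;0 0 -0.01 0 1;0 0 -0.015 0 1;0 0 -0.015 0 1;0 0 -0.02 0 1;0 0 -0.02 0 1;0 0 -0.02 0 1;0 0 -0.02 0 1;0 0 0 0 1;0 0 0 0 1"

```text
clock: 7.7
tcp_pos: [0.521, 0.0754, 0.1964]
tool_rot: [0.204, 3.133, 0.0]
wrist_force: [-0.9, -0.2, -1.3]
finger_gap: 0.0109
gripper_force: 29.3
```

```bash
python3 - <<'E'
from h import *
go([.525,-.181,.195],181.2)
g=lambda im,x,y,w,h,k:cv2.resize(im[y:y+h,x:x+w],None,fx=k,fy=k,interpolation=cv2.INTER_CUBIC)
cv2.imwrite("pics/lift.png",g(ctrl.camera("side")["color"],175,85,160,120,4))
E
```

```text
t 7.7 tcp [0.521  0.0754 0.1964] yaw 172.56 q6 0.15 tilt [-0.002  0.    -1.   ] shift [-0.0372 -0.2538  0.0014]
turn -0.1507
```

View pics/lift.png

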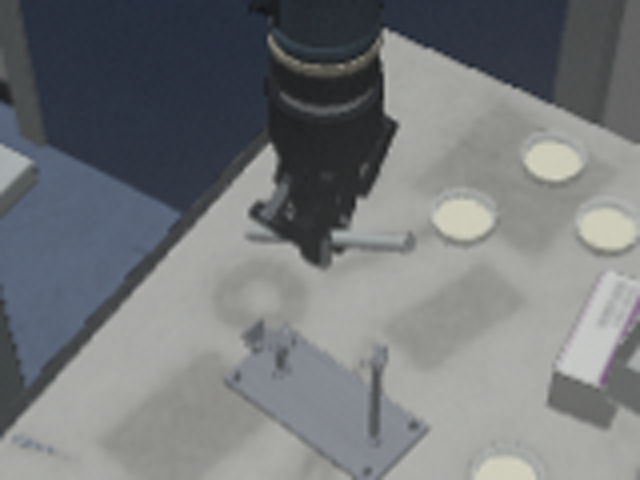

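The rod is held near its middle, still at its slope, with its ends at (250,237) and (410,240).

drive_tool --steps "-0.0037 -0.0254 0 0 1;-0.0037 -0.0254 0 0 1;-0.0037 -0.0254 0 0 1;-0.0037 -0.0254 0 0 1;-0.0037 -0.0254 0 0 1;-0.0037 -0.0254 0 0 1;-0.0037 -0.0254 0 0 1;-0.0037 -0.0254 0 0 1;-0.0037 -0.0254 0 0 1;-0.0037 -0.0254 0 0 1;0 0 0 -0.15 1;0 0 0 0 1" --force 20

```text
clock: 8.95
tcp_pos: [0.5231, -0.1816, 0.1933]
tool_rot: [0.029, -3.138, -0.003]
wrist_force: [-0.4, 0.6, -0.6]
finger_gap: 0.0108
gripper_force: 29.2
```

```bash
python3 - <<'E'
from h import *
go([.525,-.181,.11],181.2)
g=lambda im,x,y,w,h,k:cv2.resize(im[y:y+h,x:x+w],None,fx=k,fy=k,interpolation=cv2.INTER_CUBIC)
cv2.imwrite("pics/over.png",np.vstack([g(ctrl.camera("side")["color"],155,150,160,100,4),g(ctrl.camera("top")["color"],250,140,160,50,4)]))
E
```

```text
t 8.95 tcp [ 0.5231 -0.1816  0.1933] yaw -178.94 q6 -0.47 tilt [ 0.003  0.002 -1.   ] shift [-0.0021  0.0004  0.0833]
turn -0.0024
```

View pics/over.png

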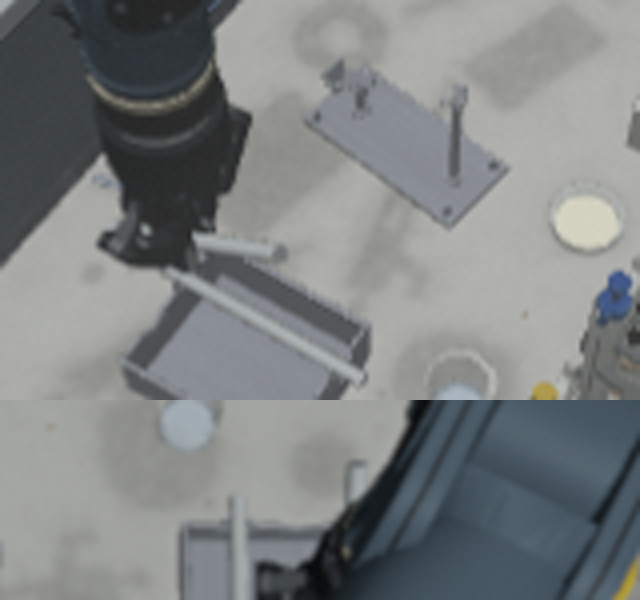

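The rod is over the empty notch line, still sloped. Lowering now.

drive_tool --steps "0 0.0004 0.02 0 1;0 0 0.02 0 1;0 0 0.02 0 1;0 0 0.02 0 1;0 0 0.02 0 1;0 0 0.012 0 1;0 0 0 0 1;0 0 0 0 1"

```text
clock: 9.85
tcp_pos: [0.5242, -0.1805, 0.0836]
tool_rot: [-0.031, 3.141, -0.0]
wrist_force: [0.8, -0.3, -0.5]
finger_gap: 0.011
gripper_force: 29.2
```

drive_tool --steps "0 0 0.004 0 1;0 0 0.004 0 1;0 0 0.004 0 1;0 0 0.004 0 1;0 0 0 0 1"

```text
clock: 10.35
tcp_pos: [0.5235, -0.1814, 0.0669]
tool_rot: [0.031, -3.14, 0.002]
wrist_force: [-0.7, -1.5, -0.7]
finger_gap: 0.0111
gripper_force: 29.2
```

```bash
python3 - <<'E'
from h import *
go([.533,-.181,.025],181.2)
o=ctrl.get_obs();print(o["wrist_force"],o["ft_torque"])
E
```

```text
t 10.35 tcp [ 0.5235 -0.1814  0.0669] yaw -178.85 q6 -0.47 tilt [ 0.002 -0.001 -1.   ] shift [-0.0096  0.0002  0.0419]
turn -0.0009
[-0.74621816 -1.50034081 -0.66311185] [-0.35561427  0.41402996  0.10822689]
```

drive_tool --steps "-0.001 0 0.004 0 1;-0.001 0 0.004 0 1;-0.001 0 0.004 0 1;-0.001 0 0.004 0 1;0 0 0 0 1" --force 20

```text
clock: 10.85
tcp_pos: [0.5285, -0.1812, 0.051]
tool_rot: [-0.032, 3.141, -0.002]
wrist_force: [0.5, -3.0, 2.6]
finger_gap: 0.011
gripper_force: 28.6
```

drive_tool --steps "-0.001 0 0.003 0 1;-0.001 0 0.003 0 1;-0.001 0 0.003 0 1;-0.001 0 0.003 0 1;0 0 0 0 1"

```text
clock: 11.35
tcp_pos: [0.5321, -0.1806, 0.0388]
tool_rot: [0.032, -3.141, -0.0]
wrist_force: [1.3, -3.6, 3.3]
finger_gap: 0.0108
gripper_force: 28.2
```

```bash
python3 - <<'E'
from h import *
go([.533,-.181,.025],181.2)
g=lambda im,x,y,w,h,k:cv2.resize(im[y:y+h,x:x+w],None,fx=k,fy=k,interpolation=cv2.INTER_CUBIC)
cv2.imwrite("pics/low.png",np.vstack([g(ctrl.camera("side")["color"],155,170,160,100,4),g(ctrl.camera("top")["color"],250,150,160,50,4)]))
E
```

```text
t 11.35 tcp [ 0.5321 -0.1806  0.0388] yaw -178.84 q6 -0.47 tilt [ 0.  0. -1.] shift [-0.0009 -0.0004  0.0138]
turn -0.0006
```

View pics/low.png

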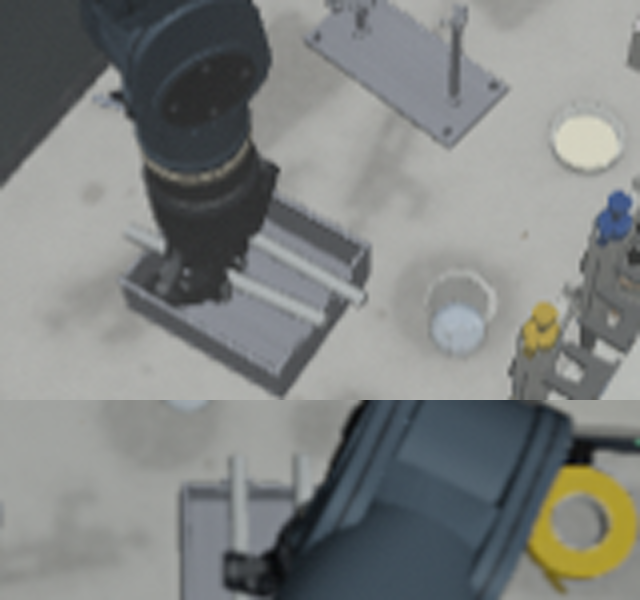

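The rod is levelling: its far end is at (320,315), over the far wall. Continuing.

drive_tool --steps "0 -0.001 0.003 0 1;0 0 0.003 0 1;0 0 0.002 0 1;0 0 0 0 1"

```text
clock: 11.85
tcp_pos: [0.5321, -0.1815, 0.0309]
tool_rot: [0.032, -3.141, -0.0]
wrist_force: [2.1, -1.3, 2.2]
finger_gap: 0.0111
gripper_force: 27.8
```

drive_tool --steps "0 0 0.0015 0 1;0 0 0.0015 0 1;0 0 0 0 1"

```text
clock: 12.15
tcp_pos: [0.5322, -0.1816, 0.0282]
tool_rot: [-0.032, 3.141, 0.0]
wrist_force: [2.4, -1.7, 4.4]
finger_gap: 0.0111
gripper_force: 27.8
```

drive_tool --steps "0 0 0.0015 0 1;0 0 0.001 0 1;0 0 0 0 1"

```text
clock: 12.45
tcp_pos: [0.5322, -0.1816, 0.0256]
tool_rot: [0.032, -3.141, 0.0]
wrist_force: [3.8, -1.3, 3.1]
finger_gap: 0.0109
gripper_force: 27.8
```

drive_tool --steps "0 0 0.001 0 1;0 0 0.001 0 1;0 0 0 0 1"

```text
clock: 12.75
tcp_pos: [0.5323, -0.1819, 0.0248]
tool_rot: [-0.031, 3.141, -0.001]
wrist_force: [0.8, -2.8, 7.4]
finger_gap: 0.0108
gripper_force: 28.1
```

drive_tool --steps "0 0 0.001 0 1;0 0 0.001 0 1;0 0 0 0 1"

```text
clock: 13.05
tcp_pos: [0.5325, -0.1822, 0.0243]
tool_rot: [-0.031, 3.141, -0.002]
wrist_force: [-0.8, -1.4, 11.7]
finger_gap: 0.011
gripper_force: 28.4
```

drive_tool --steps "0 0 -0.001 0 0.45;0 0 0 0 0.45;0 0 0 0 0.45;0 0 0 0 0.45;0 0 0 0 0.45"

```text
clock: 13.55
tcp_pos: [0.5315, -0.1812, 0.0219]
tool_rot: [0.032, -3.14, -0.002]
wrist_force: [0.3, 0.1, 0.8]
finger_gap: 0.0235
gripper_force: 0.0
```

drive_tool --steps "0 0 -0.01 0 0.45;0 0 -0.015 0 0.45;0 0 -0.02 0 0.45;0 0 -0.03 0 0.45;0 0 -0.03 0 0.45;0 0 -0.03 0 0;0 0 -0.03 0 -1;0 0.03 0 0 -1;0 0.03 0 0 -1;0 0.03 0 0 -1;0 0.03 0 0 -1;0 0.03 0 0 -1"

```text
clock: 14.75
tcp_pos: [0.5295, -0.0306, 0.1899]
tool_rot: [-0.031, 3.139, -0.001]
wrist_force: [0.7, -0.0, -0.1]
finger_gap: 0.0856
gripper_force: 0.0
```

drive_tool --steps "0 0.03 0 0.15 -1;0 0.03 0 0 -1;0 0.03 0 0 -1;0 0.03 0 0 -1;0 0.03 0 0 -1;0 0.03 0 0 -1;0 0 0 0 -1"

```text
clock: 15.45
tcp_pos: [0.5484, 0.1504, 0.1896]
tool_rot: [0.197, 3.133, 0.003]
wrist_force: [-0.4, 0.1, 0.4]
finger_gap: 0.0851
gripper_force: 0.0
```

```bash
python3 - <<'E'
from h import *
go([.516,.308,.15],90)
g=lambda im,x,y,w,h,k:cv2.resize(im[y:y+h,x:x+w],None,fx=k,fy=k,interpolation=cv2.INTER_CUBIC)
t=ctrl.camera("top")["color"];s=ctrl.camera("side")["color"]
cv2.imwrite("pics/seat.png",np.hstack([g(t,290,155,60,80,6),g(s,175,200,80,80,6)[:480,:440]])[:, :800])
cv2.imwrite("pics/t1.png",t);cv2.imwrite("pics/s1.png",s)
E
```

```text
t 15.45 tcp [0.5484 0.1504 0.1896] yaw 172.81 q6 0.27 tilt [-0.002  0.002 -1.   ] shift [0.0519 0.1522 0.0398]
turn 1.4454
```

View pics/seat.png

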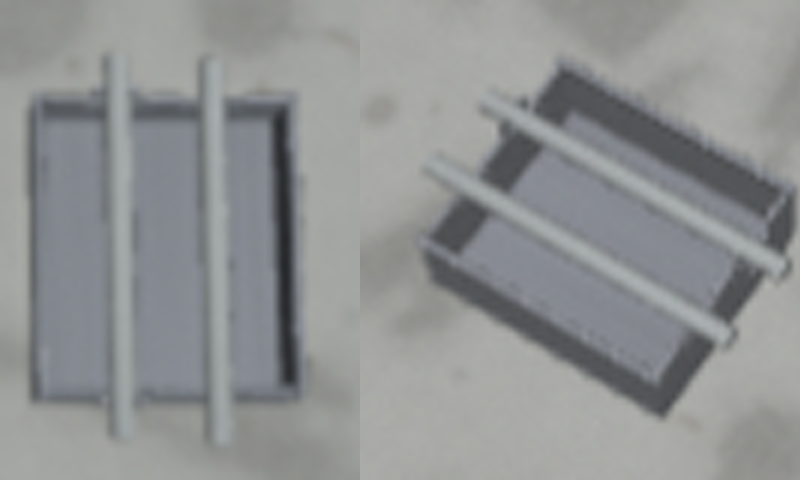

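The rod is seated parallel beside the other. In the top crop they run (118,57)–(122,437) and (210,60)–(219,442), nearly the same extents. Next I'll locate the dish precisely.

```bash
python3 - <<'E'
from h import *
np.set_printoptions(precision=4,suppress=True)
t=ctrl.camera("top");s=ctrl.camera("side")
T=lambda x,y:(290+(x+.5)/6-.5,155+(y+.5)/6-.5)
P=[onz(t,T(*q),.045) for q in[(116,57),(122,437),(210,60),(219,442)]]
print(np.array(P),np.mean(P,0))
for n,c,u in(("top",cv2.imread("pics/top0.png"),(151,200)),("side",cv2.imread("pics/side0.png"),(290,139))):
    cam=t if n=="top" else s
    x,y=u;w=c[y-14:y+15,x-14:x+15].astype(int)
    m=((w[...,2]-w[...,0])>15)&(w[...,2]>150)
    yy,xx=np.nonzero(m);uv=(xx.mean()+x-14,yy.mean()+y-14)
    print(n,m.sum(),np.ptp(xx)+1,np.ptp(yy)+1,uv,onz(cam,uv,.010))
E
```

```text
[[ 0.6238 -0.1359  0.045 ]
 [ 0.4464 -0.1389  0.045 ]
 [ 0.6234 -0.1798  0.045 ]
 [ 0.4452 -0.183   0.045 ]] [ 0.5347 -0.1594  0.045 ]<stdin>:11: RuntimeWarning: Mean of empty slice.
  ret = ret.dtype.type(ret / rcount)
Traceback (most recent call last):
ValueError: zero-size array to reduction operation maximum which has no identity
```

```bash
python3 - <<'E'
from h import *
np.set_printoptions(precision=4,suppress=True)
for n,u in(("top",(151,200)),("side",(290,139))):
    cam=ctrl.camera(n);c=cv2.imread(f"pics/{n}0.png")
    x,y=u;w=c[y-14:y+15,x-14:x+15].astype(int)
    d=w[...,2]-w[...,0]; print(n,w[14,14],w[0,0],d.max(),np.median(d))
    m=(w[...,1]>(w[14,14,1]+np.median(w[...,1]))/2) & (d>(d[14,14]+np.median(d))/2)
    yy,xx=np.nonzero(m);uv=(xx.mean()+x-14,yy.mean()+y-14)
    print(m.sum(),np.ptp(xx)+1,np.ptp(yy)+1,uv,onz(cam,uv,.010))
E
```

```text
top [164 178 178] [125 128 127] 14 2.0
226 17 17 (np.float64(152.12389380530973), np.float64(200.0796460176991)) [0.5163 0.3059 0.01  ]
side [187 204 206] [161 166 164] 21 3.0
103 14 10 (np.float64(290.1747572815534), np.float64(139.33009708737865)) [0.5162 0.305  0.01  ]
```

drive_tool --steps "0 0 0 0.1445 -1;0 0 0 0.1445 -1;0 0 0 0.1445 -1;0 0 0 0.1445 -1;0 0 0 0.1445 -1;0 0 0 0.1445 -1;0 0 0 0.1445 -1;0 0 0 0.1445 -1;0 0 0 0.1445 -1;0 0 0 0.1445 -1;0 0 0 0 -1"

```text
clock: 16.85
tcp_pos: [0.548, 0.146, 0.188]
tool_rot: [2.227, 2.215, -0.0]
wrist_force: [-0.5, -0.8, 0.4]
finger_gap: 0.0853
gripper_force: 0.0
```

drive_tool --steps "0.026 -0.0054 0.01 0 -1;0.026 -0.0054 0.02 0 -1;0.026 -0.0054 0.02 0 -1;0.026 -0.0054 0.02 0 -1;0.026 -0.0054 0.02 0 -1;0.026 -0.0054 0.02 0 -1;0 0 0 0 -1;0 0 0 0 -1"

```text
clock: 17.65
tcp_pos: [0.5156, 0.3027, 0.0771]
tool_rot: [-2.223, -2.22, 0.003]
wrist_force: [-0.2, -0.7, 0.4]
finger_gap: 0.0854
gripper_force: 0.0
```

```bash
python3 -c "
from h import *
go([.5163,.3055,0],90)"
```

```text
t 17.65 tcp [0.5156 0.3027 0.0771] yaw 89.92 q6 1.99 tilt [-0.001 -0.001 -1.   ] shift [0.0029 0.0008 0.0771]
turn -0.0014
```

drive_tool --steps "0.0028 0.0006 0.02 0 -1;0 0 0.02 0 -1;0 0 0.02 0 -1;0 0 0.013 0 -1;0 0 0.007 0 -1;0 0 0 0 -1;0 0 0 0 -1" --force 20

```text
clock: 18.35
tcp_pos: [0.5177, 0.306, -0.0011]
tool_rot: [2.226, 2.216, 0.002]
wrist_force: [-0.2, -0.0, 0.2]
finger_gap: 0.0854
gripper_force: 0.0
```

drive_tool --steps "0 0 0 0 -0.2;0 0 0 0 0.2;0 0 0 0 0.6;0 0 0 0 1;0 0 0 0 1;0 0 0 0 1;0 0 0 0 1;0 0 0 0 1"

```text
clock: 19.15
tcp_pos: [0.5178, 0.3065, -0.0008]
tool_rot: [2.225, 2.217, 0.004]
wrist_force: [-0.6, -0.4, 4.5]
finger_gap: 0.0589
gripper_force: 22.0
```

drive_tool --steps "0 0 -0.005 0 1;0 0 -0.01 0 1;0 0 -0.015 0 1;0 0 -0.02 0 1;0 0 -0.02 0 1;0 0 -0.02 0 1;0 0 -0.02 0 1;0 0 -0.02 0 1;0 0 -0.02 0 1;0 0 -0.02 0 1;0 0 -0.01 0 1;0 0 0 0 1"

```text
clock: 20.35
tcp_pos: [0.518, 0.3066, 0.1807]
tool_rot: [2.225, 2.216, 0.007]
wrist_force: [-0.1, 0.2, 0.7]
finger_gap: 0.059
gripper_force: 21.6
```

```bash
python3 - <<'E'
from h import *
go([.535,-.159,.18],90)
g=lambda im,x,y,w,h,k:cv2.resize(im[y:y+h,x:x+w],None,fx=k,fy=k,interpolation=cv2.INTER_CUBIC)
cv2.imwrite("pics/dl.png",g(ctrl.camera("side")["color"],225,50,130,110,4))
E
```

```text
t 20.35 tcp [0.518  0.3066 0.1807] yaw 89.77 q6 2.0 tilt [ 0.002  0.004 -1.   ] shift [-4.655e-01  1.880e-02 -1.000e-04]
turn -0.0039
```

View pics/dl.png

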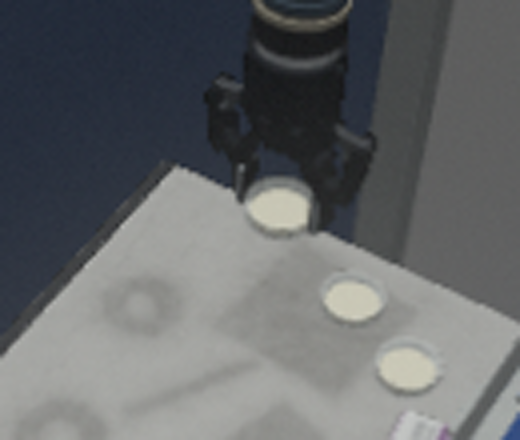

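The dish is held level at (280,208) between the fingers. Carrying it to the tray.

drive_tool --steps "-0.008 0.001 0 0 1;-0.016 0.001 0 0 1;-0.024 0.001 0 0 1;-0.024 0.001 0 0 1;-0.024 0.001 0 0 1;-0.024 0.001 0 0 1;-0.024 0.001 0 0 1;-0.024 0.001 0 0 1;-0.024 0.001 0 0 1;-0.024 0.001 0 0 1;-0.024 0.001 0 0 1;-0.024 0.001 0 0 1"

```text
clock: 21.6
tcp_pos: [0.5265, 0.0397, 0.1766]
tool_rot: [-2.226, -2.215, 0.003]
wrist_force: [-0.2, 1.0, 0.4]
finger_gap: 0.059
gripper_force: 21.6
```

drive_tool --steps "-0.024 0.001 0 0 1;-0.024 0.001 0 0 1;-0.024 0.001 0 0 1;-0.024 0.001 0 0 1;-0.024 0.001 0 0 1;-0.024 0.001 0 0 1;-0.024 0.001 0 0 1;-0.02 0 0 0 1;-0.012 0 0 0 1;0 0 0 0 1;0 0 0 0 1"

```text
clock: 22.7
tcp_pos: [0.5333, -0.1579, 0.1773]
tool_rot: [-2.226, -2.215, -0.0]
wrist_force: [0.1, -0.1, -0.1]
finger_gap: 0.0588
gripper_force: 21.6
```

```bash
python3 - <<'E'
from h import *
go([.535,-.159,.051],90)
E
```

```text
t 22.7 tcp [ 0.5333 -0.1579  0.1773] yaw 89.74 q6 1.17 tilt [ 0.001 -0.001 -1.   ] shift [-0.0012  0.0018  0.1263]
turn -0.0046
```

drive_tool --steps "-0.0012 0.0018 0.02 0 1;0 0 0.02 0 1;0 0 0.02 0 1;0 0 0.02 0 1;0 0 0.015 0 1;0 0 0.01 0 1;0 0 0.01 0 1;0 0 0.005 0 1;0 0 0 0 1;0 0 0 0 1"

```text
clock: 23.7
tcp_pos: [0.5362, -0.1595, 0.0584]
tool_rot: [2.225, 2.216, 0.001]
wrist_force: [0.4, 0.5, -0.7]
finger_gap: 0.0589
gripper_force: 21.6
```

drive_tool --steps "0 0 0.002 0 1;0 0 0.002 0 1;0 0 0 0 1;0 0 0 0 1"

```text
clock: 24.1
tcp_pos: [0.5357, -0.1593, 0.0539]
tool_rot: [2.226, 2.217, 0.0]
wrist_force: [0.6, 0.3, -0.3]
finger_gap: 0.059
gripper_force: 21.6
```

```bash
python3 - <<'E'
from h import *
go([.535,-.159,.051],90); print(ctrl.get_obs()["wrist_force"])
E
```

```text
t 24.1 tcp [ 0.5357 -0.1593  0.0539] yaw 89.77 q6 1.17 tilt [-0.  0. -1.] shift [ 0.0003 -0.0007  0.0029]
turn -0.004
[ 0.60091619  0.28935978 -0.34120071]
```

drive_tool --steps "0 0 0.001 0 1;0 0 0.001 0 1;0 0 0 0 1;0 0 0 0 1"

```text
clock: 24.5
tcp_pos: [0.5356, -0.1593, 0.0517]
tool_rot: [-2.226, -2.217, 0.0]
wrist_force: [1.0, -0.5, -0.7]
finger_gap: 0.0591
gripper_force: 21.6
```

drive_tool --steps "0 0 0.001 0 1;0 0 0 0 1;0 0 0 0 1"

```text
clock: 24.8
tcp_pos: [0.5357, -0.1593, 0.0508]
tool_rot: [-2.226, -2.217, 0.0]
wrist_force: [-0.6, 0.7, -0.6]
finger_gap: 0.0589
gripper_force: 21.6
```

drive_tool --steps "0 0 0.001 0 1;0 0 0 0 1;0 0 0 0 1"

```text
clock: 25.1
tcp_pos: [0.5358, -0.1594, 0.0505]
tool_rot: [2.226, 2.217, 0.0]
wrist_force: [-1.7, 0.1, 4.7]
finger_gap: 0.0589
gripper_force: 22.0
```

drive_tool --steps "0 0 0.001 0 1;0 0 0 0 1;0 0 0 0 1"

```text
clock: 25.4
tcp_pos: [0.5359, -0.1594, 0.0504]
tool_rot: [2.225, 2.216, 0.0]
wrist_force: [-3.3, 0.9, 8.5]
finger_gap: 0.0591
gripper_force: 22.4
```

drive_tool --steps "0 0 -0.0018 0 1;0 0 0 0 1;0 0 0 0 -0.6;0 0 0 0 -1;0 0 0 0 -1;0 0 0 0 -1;0 0 0 0 -1;0 0 0 0 -1"

```text
clock: 26.2
tcp_pos: [0.5357, -0.1593, 0.0505]
tool_rot: [-2.226, -2.217, 0.0]
wrist_force: [0.2, 0.5, -1.1]
finger_gap: 0.0853
gripper_force: 0.0
```

drive_tool --steps "0 0 -0.01 0 -1;0 0 -0.02 0 -1;0 0 -0.03 0 -1;0 0 -0.03 0 -1;0 0 -0.03 0 -1;0 0 -0.03 0 -1;0.03 0 0 0 -1;0.04 0 0 0 -1;0.04 0 0 0 -1;0.04 0 0 0 -1;0.04 0 0 0 -1;0.04 0 0 0 -1"

```text
clock: 27.4
tcp_pos: [0.5367, 0.0723, 0.2018]
tool_rot: [2.225, 2.216, 0.002]
wrist_force: [-0.3, 0.0, 0.7]
finger_gap: 0.0853
gripper_force: 0.0
```

drive_tool --steps "0.04 0 0 0 -1;0.04 0 0 0 -1;0.04 0 0 0 -1;0 0 0 0 -1"

```text
clock: 27.8
tcp_pos: [0.5366, 0.1953, 0.2013]
tool_rot: [-2.218, -2.223, -0.004]
wrist_force: [-0.1, -0.5, -0.8]
finger_gap: 0.0851
gripper_force: 0.0
```

```bash
python3 - <<'E'
from h import *
g=lambda im,x,y,w,h,k:cv2.resize(im[y:y+h,x:x+w],None,fx=k,fy=k,interpolation=cv2.INTER_CUBIC)
t=ctrl.camera("top");s=ctrl.camera("side")
cv2.imwrite("pics/fin.png",np.hstack([g(t["color"],290,155,60,80,6),g(s["color"],175,195,73,80,6)]))
for q in[(165,248)]:
    print(onz(t,(290+(q[0]+.5)/6-.5,155+(q[1]+.5)/6-.5),.061))
print(ctrl.get_obs()["tcp_pos"])
E
```

```text
[ 0.53166556 -0.15647989  0.061     ]
[0.53701722 0.19156801 0.20125997]
```

View pics/fin.png

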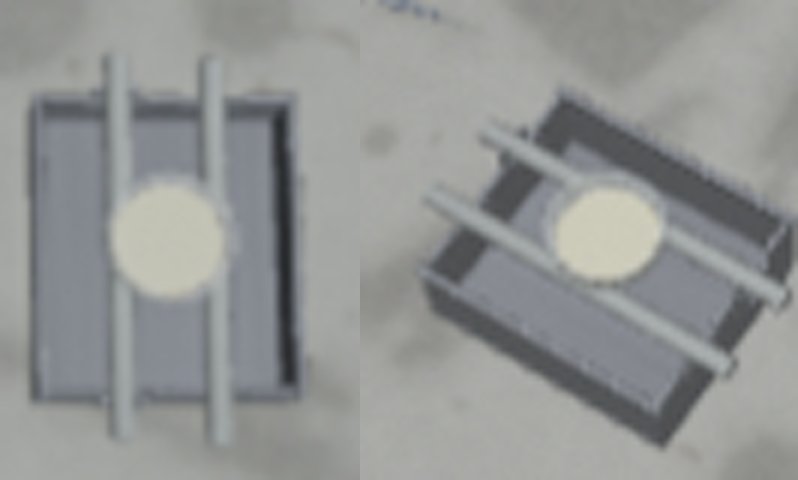

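The dish lies flat across both rods, centred at top crop (169,240), midway between them. The rod hasn't moved. Handing in.

```bash
python3 -c "
from station import ctrl
print(ctrl.job_done())"
```

```text
the job is handed in; nothing more can be done
None
```

The rod is seated in the tray's empty notches, the dish rests flat on both rods near the middle, and the job was handed in at about 28 s of the 54 s; no verdict was returned.

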